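# Feed one blank and push it to the soldering bay

## Task

Press the plunger of the disc feeder fully down once, so that it gives out a single metal disc onto its tray, and let it come up again. Then push that disc along the tray with the fingertips into the cork-lined bay at the end where the squat jar stands, until the whole disc lies on the cork. Only press and push: pick nothing up, leave the other discs in the feeder, and do not disturb the jar or the slim can.

Things in the scene. Friction and masses are not known exactly. Their poses are not given: they have to be found in the camera images.
- feeder: Grey metal disc feeder, fixed. Origin: on the bench top, under the 12 mm thick base (plate on wooden board), mid-length. x points from the tray (robot's side) back to the housing, y left along the tray, z up. Housing: x 8 to 105, y +-25, top at z 48 mm; in its front an open-topped magazine with four stacked discs, axis x 30, y 0. A low gate lets only the lowest disc out, towards -x, onto the tray.
- plunger (a joint): Plunger travel: 0 up, 0.016 m fully down. Spring 3.5 N at first, 7 N at the bottom; up to 15 N in all when pressed briskly. It drives a slide under the stack, 3 times as far, that pushes the lowest disc out; only the full stroke brings the disc clear of the gate. Let up, the slide goes back and the stack drops; the next full stroke would give out the next disc.
- plunger_top (a point): Centre of the top face of the plunger's black round cap, 30 mm across; it moves with the plunger. At rest it lies at x = 78, y = 0, z = 77 mm in the feeder's frame. Press it straight down.
- mouth (a point): Point on the tray floor where the disc's centre is left by a calm stroke (a fast one can send it up to 21 mm farther, to the front lip): x -16.5, y 0, z 12 mm in the feeder's frame. The tray is a channel along y with its floor at z 12 mm, x -54 to +7, y -110 to +110 mm, and lips round it up to z 18 mm.
- bay_left (a point): Centre of the cork-lined bay at the tray's +y end: x -23.5, y +85, z 12 mm in the feeder's frame. The lining is flush with the tray floor, 50 mm along the tray (y 60 to 110 mm), and reaches the end lip.
- bay_right (a point): The same at the tray's -y end, y = -85 mm.
- disc_1: The lowest disc of the stack, the one to be given out: plain aluminium disc, 34 mm across, 7 mm thick, about 18 g. Origin: centre of its underside, z axis along its axis.
- disc_2: The second disc from below, the same in every way. It and the two above stay in the magazine.
- disc_3: The third disc from below.
- disc_4: The top disc.
- flux_jar: Squat jar with a wide screw lid, 45 mm across, 46 mm tall, standing on the bench beyond one end of the tray; it marks the end that the disc goes to. Origin: centre of its underside.
- bench_lamp: Brown spring-arm lamp screwed to the bench, to the right of the work; leave it alone. Origin: on the bench top. In the robot's frame its foot stands at x 0.64, y -0.47 m; its round shade, about 0.2 m across, hangs at x 0.24, y -0.27 m, 0.30 to 0.53 m up; its arms reach 0.62 m up. A robot that starts to its right must fold in or go over it.
- file_rack: Open wooden rack of red-handled files standing on the bench, fixed, to the left of and behind the work; keep the gripper clear of it. Origin: middle of its underside. It covers about x 0.57 to 0.80, y 0.12 to 0.34 m in the robot's frame; its sides are about 0.13 m tall and the files about 0.2 m.
- film_can: Slim can with a narrow lid, 33 mm across, 54 mm tall, standing beyond the tray's other end. Origin: centre of its underside.
Things that resemble listed ones, but are neither listed nor needed, are in the scene too. Leave any purple or red look-alike of the flux_jar alone.

How it is judged:
By the outcome, as a careful person would: the job done as asked, in the order asked, and still so for the second after the job is handed in, with the robot touching nothing.
It also fails if it takes over 66 s, if anything falls off the work surface, if the arm or the gripper's body presses on something with over 40 N, if the wrist force passes 120 N, or if a joint passes its speed limit or range.

## Robot

A 6-joint arm with a two-finger parallel gripper is mounted at the origin on a cart in front of the work surface, level with it; the furniture and walls round the work are solid. World frame = base frame: x ahead of the robot, y to its left, z up, the work surface at z = 0. Lengths are in m, angles in rad, forces in N, time in s.
With the tool pointing down it reaches from about 0.325 to 0.9 m from the base axis. Payload 6.1 kg.
Tool frame: the origin (TCP) lies at the very end of the fingers, on their centre line; the grasp point (between the pads) lies 19 mm behind it; y points along the fingers, z is the direction in which the jaws open and shut, and the axes are right-handed (so a half turn about y gives the same grasp; the last joint's range is limited). The gripper opens to 87 mm and grips with 3 to 60 N. Pads are 19 mm wide; open, the fingers measure 117 mm over their backs; the gripper's body (75 mm by 190 mm) begins 51 mm behind the grasp point.
Start: joints at [1.069, 0.22, 1.526, -0, 1.395, -0.126], TCP at [0.229, 0.581, 0.189] pointing down, gripper open.
Joint ranges: [-2.98, 2.98], [-0.91, 2.08], [0.09, 2.57], [-1.24, 4.39], [0.2, 2.65], [-2.68, 2.68]. Speed limits (rad/s): [2.57, 2.57, 3.01, 3.14, 3.14, 3.14].

## Interface

Orientations are given as a rotation vector (axis times angle).
In Python, from bench import arm gives the robot as it stands.
- The arm moves only by the tool jog_arm, never from a script. Its argument "commands" is a list of rows, each a list of 7 numbers: the shift along the tool's x, y, z in mm, then the turn, a rotation vector about the tool's x, y, z in rad, then the finger opening in mm, from 0 to 87. A call has 1 to 12 rows; each row is the pose to reach, as a shift and turn from the pose commanded when the call began, along the tool's axes at that moment; what a row does not reach only later rows make up. A row lasts 1/12 s, in which the tool goes at most 41.7 mm and 7.16 degrees, less where a joint would pass 70% of its speed; a pose out of reach is approached as far as the arm can. A call with a gripper value outside its range is refused whole. The fingers move at their own pace and stop on an object; "force" is the grip in N (left out, the last holds). Time passes only in rows, so rows that repeat a pose let the fingers close. It gives the time, the measured TCP pose, the force and the opening at its end, in the units of the state.
- arm.state(): the state, without advancing time (a new reading comes with each control period).
- arm.snapshot(name): name is "scene" or "side" or "wrist"; returns a dict with "frame" (400x640x3 uint8, red, green, blue), "intrinsics" (3x3 intrinsics, pixels), "world_from_camera" (4x4, takes a point from camera to world coordinates). Camera axes: x right, y up, looking along -z (the intrinsics and any distortion apply to the point x, -y, -z); pixel columns grow to the right and rows downward; lengths in m; the calibration is good to about 2 mm. A picture is of the moment at which its call begins. There is no depth.
- arm.job_done(): hands the job in, once; it reports no verdict.
Trained networks look in a picture, given as the dict that the camera call returned (one of the last four; its "shot" number tells which), for a name from the list of things; names that differ only in an ending like _2 or _b are one class to them, and where a whole thing is asked for, a point or a joint stands for the part that bears it (a point fixed in the world has none). Each returns a list of dicts, best first, with "p" (0 to 1); they miss things now and then, are a little off and sometimes report something else, mostly with a low value. They report only what shows in the picture. A call takes as long as a camera call. They do not tell look-alikes from the thing itself.
- arm.recognise(picture, target): "point" ([row, column] in pixels, amid what is visible of it).
- arm.cut_out(picture, target): "mask" (400x640 bool, what is visible of it) and "point" ([row, column] in pixels, amid what is visible of it).
The state is a dict: "clock": time; "q": joint angles; "qd": joint speeds; "effort": joint torques, N m; "eef_pos": TCP position; "tcp_rot": TCP orientation; "contact_force": force on the tool from outside, world axes, zero at the start; "moment": the same for the moment, N m; "finger_gap": finger opening in m.
Only numpy, scipy, OpenCV 4.12 (cv2) and the standard library are available. Lean on these libraries where they do the work, as an engineer would, in place of code of your own. Each camera call takes 0.05 s, during which the arm holds its last target. There are 200 camera calls.

## Working session

There is one attempt and no reset: what is moved stays moved. The work goes in short steps, Python scripts to look and compute and a tool call to move; the robot and the scene stay as the last step left them, time stands still between calls to the robot, and variables do not carry over. Pictures are saved under pics/ and viewed, about 8 in all and at most 12, crops included, and the job is handed in when it is done.

Besides the shell and the picture viewer there is one more tool, called after "Emit:" by a JSON object that holds its "api" and its "payload". jog_arm: Moves the arm, as the interface text tells. Its arguments: {"type":"object","properties":{"commands":{"type":"array","items":{"type":"array","items":{"type":"number"}}},"force":{"type":"number"}},"required":["commands"]}

```bash
mkdir -p pics; ls; python3 - <<'E'
from bench import arm
import cv2,pickle,numpy as np
s=arm.state(); print({k:np.round(v,4) for k,v in s.items()})
for n in("scene","side"):
    p=arm.snapshot(n); pickle.dump(p,open(f"{n}.pkl","wb"))
    cv2.imwrite(f"pics/{n}0.png",p["frame"][:,:,::-1])
    print(n,p["intrinsics"],np.round(p["world_from_camera"],3),[k for k in p])
    for t in("feeder","plunger","flux_jar","film_can","disc_1","file_rack"):
        print(t,[(np.round(r["point"]),round(r["p"],2)) for r in arm.recognise(p,t)][:4])
E
```

```text
pics
{'clock': np.float64(0.0), 'q': array([ 1.0689,  0.2212,  1.5276, -0.    ,  1.3947, -0.1261]), 'qd': array([ 0.    , -0.0015,  0.0008, -0.0013,  0.0012, -0.0008]), 'effort': array([-0.00000e+00, -4.94610e+01, -3.87379e+01,  6.99000e-02,
        5.72000e-02, -2.00000e-04]), 'eef_pos': array([0.2291, 0.5808, 0.188 ]), 'tcp_rot': array([-1.5524,  0.2953, -0.2945]), 'contact_force': array([-0.4109, -0.5912, -0.4815]), 'moment': array([-0.0249,  0.0001, -0.0705]), 'finger_gap': np.float64(0.0869)}
scene [[376.45265583   0.         321.78496412]
 [  0.         376.45265583 199.449421  ]
 [  0.           0.           1.        ]] [[ 0.912  0.251 -0.325  0.225]
 [-0.411  0.565 -0.716 -0.607]
 [ 0.004  0.786  0.618  0.595]
 [ 0.     0.     0.     1.   ]] ['frame', 'intrinsics', 'world_from_camera', 'shot']
feeder [(array([208., 335.]), 0.91)]
plunger []
flux_jar [(array([175., 286.]), 0.76)]
film_can [(array([252., 361.]), 0.65)]
disc_1 []
file_rack [(array([176., 359.]), 0.45)]
side [[408.72535247   0.         322.61654159]
 [  0.         408.72535247 195.95808262]
 [  0.           0.           1.        ]] [[ 0.772  0.563 -0.294  0.217]
 [-0.636  0.688 -0.351 -0.351]
 [ 0.005  0.458  0.889  0.944]
 [ 0.     0.     0.     1.   ]] ['frame', 'intrinsics', 'world_from_camera', 'shot']
feeder [(array([191., 326.]), 0.93)]
plunger [(array([159., 345.]), 0.59)]
flux_jar [(array([146., 243.]), 0.81), (array([160., 268.]), 0.8), (array([186., 240.]), 0.65), (array([168., 217.]), 0.53)]
film_can [(array([237., 366.]), 0.79)]
disc_1 []
file_rack []
```

```bash
python3 - <<'E'
import cv2
a=cv2.imread("pics/side0.png"); cv2.imwrite("pics/c1.png",cv2.resize(a[100:290,190:440],None,fx=3,fy=3,interpolation=cv2.INTER_CUBIC))
E
```

```text
(no output)
```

View pics/scene0.png

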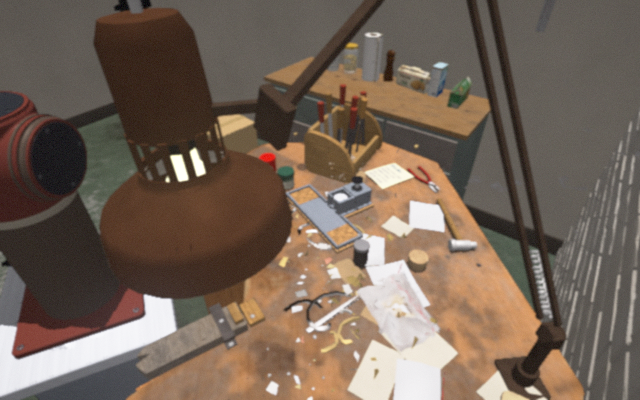

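View pics/c1.png

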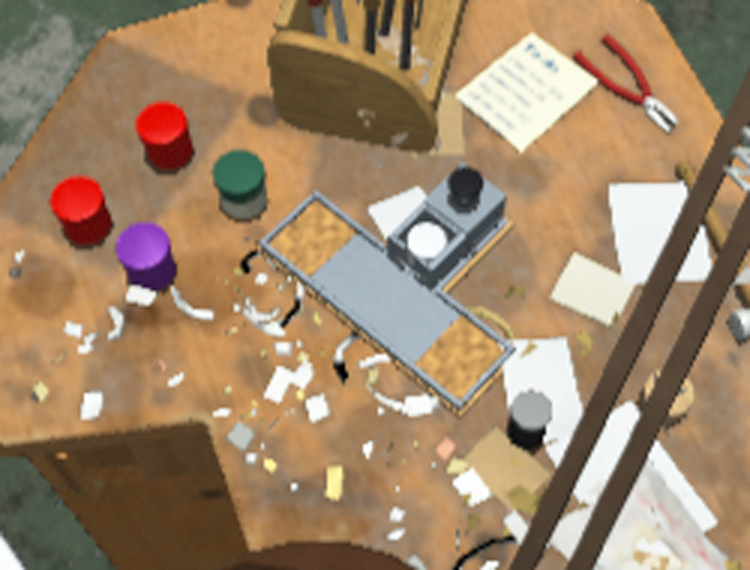

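Scene: the feeder is at about (335,208), with its housing and black plunger cap at (357,183). Candidates for the jar, in side-view pixels: the green-lidded jar at about (270,162), red ones at (243,146) and (217,168), and a purple one at (239,186). I choose the green one, because red and purple are excluded. It stands beyond the tray's +y (left) end. The slim can at (366,237) stands at the other end. In the close crop the green jar is clearly squat with a wide lid.

```bash
cat > h.py <<'E'
import numpy as np, cv2, pickle
from scipy.optimize import least_squares
from scipy.spatial.transform import Rotation as R
def project(p,P):
    W=np.linalg.inv(p["world_from_camera"]); c=np.atleast_2d(P)@W[:3,:3].T+W[:3,3]
    u=np.c_[c[:,0],-c[:,1],-c[:,2]]@p["intrinsics"].T; return u[:,:2]/u[:,2:]   # col,row
def ray(p,uv,z):
    d=np.linalg.inv(p["intrinsics"])@[uv[0],uv[1],1]; d=p["world_from_camera"][:3,:3]@[d[0],-d[1],-d[2]]
    o=p["world_from_camera"][:3,3]; return o+d*(z-o[2])/d[2]
def w(pose,F):
    F=np.atleast_2d(F)/1000.; c,s=np.cos(pose[2]),np.sin(pose[2])
    return np.c_[pose[0]+c*F[:,0]-s*F[:,1],pose[1]+s*F[:,0]+c*F[:,1],F[:,2]]
def fit(obs,x0=(.5,0,0)):   # obs: list of (pic, featureXYZmm, pixel(col,row))
    f=lambda x:np.concatenate([(project(p,w(x,F))[0]-uv) for p,F,uv in obs])
    return least_squares(f,x0,loss="soft_l1")
def totool(s,d): return R.from_rotvec(s["tcp_rot"]).inv().apply(d)
E
python3 - <<'E'
from h import *
p=pickle.load(open("side.pkl","rb"))
c=lambda a,b:np.array([190+a/3-.33,100+b/3-.33])
obs=[(p,(78,0,77),c(466,180)),(p,(30,0,12+28),c(428,240)),
(p,(7,110,18),c(318,197)),(p,(-54,110,18),c(268,243)),(p,(7,-110,18),c(508,350)),(p,(-54,-110,18),c(460,402))]
r=fit(obs); print(r.x,r.fun.reshape(-1,2).round(1)); np.save("pose.npy",r.x)
print("jar",ray(p,c(240,170),.046),"can",ray(p,c(532,410),.054))
for n,F in dict(plunger=(78,0,77),mouth=(-16.5,0,12),bay=(-23.5,85,12)).items(): print(n,w(r.x,F).round(4))
from bench import arm; s=arm.state(); print(R.from_rotvec(s["tcp_rot"]).as_matrix().round(3))
E
```

```text
[0.53497691 0.02113134 0.14841002] [[ 0.4  0.7]
 [-0.1  0.3]
 [-0.5  0.1]
 [-0.1 -0.4]
 [ 0.1 -0.1]
 [ 0.1 -0.5]]
jar [0.48186142 0.18027498 0.046     ] can [ 0.52487672 -0.1469813   0.054     ]
plunger [[0.6121 0.0327 0.077 ]]
mouth [[0.5187 0.0187 0.012 ]]
bay [[0.4992 0.1017 0.012 ]]
[[ 0.93   0.     0.367]
 [-0.367  0.     0.93 ]
 [ 0.    -1.     0.   ]]
```

```bash
cat >> h.py <<'E'
def plan(target,yaw=None):
    from bench import arm
    s=arm.state(); Rm=R.from_rotvec(s["tcp_rot"]); z=Rm.as_matrix()[:,2]; y0=np.arctan2(z[1],z[0])
    Rt=Rm
    if yaw is not None:   # tool straight down with jaw axis at heading yaw
        Rt=R.from_matrix(np.c_[[np.sin(yaw),-np.cos(yaw),0],[0,0,-1],[np.cos(yaw),np.sin(yaw),0]])
    print("t",round(s["clock"],2),"pos",s["eef_pos"].round(4),"yaw",y0.round(3),"F",s["contact_force"].round(1),"gap",s["finger_gap"].round(4))
    print("shift",(Rm.inv().apply(np.array(target)-s["eef_pos"])*1000).round(1),"turn",(Rm.inv()*Rt).as_rotvec().round(3))
E
python3 -c "
from h import *
plan([.229,.581,.29]);plan([.42,.25,.29],.1484);plan([.60,.03,.25],.1484)"
```

```text
Traceback (most recent call last):
  File "h.py", line 23, in plan
    print("t",round(s["clock"],2),"pos",s["eef_pos"].round(4),"yaw",y0.round(3),"F",s["contact_force"].round(1),"gap",s["finger_gap"].round(4))
                                                                                                                      ^^^^^^^^^^^^^^^^^^^^^
AttributeError: 'float' object has no attribute 'round'
```

```bash
sed -i 's/s\["finger_gap"\].round(4)/round(float(s["finger_gap"]),4)/' h.py
python3 -c "
from h import *
plan([.229,.581,.29]);plan([.42,.25,.29],.1484);plan([.60,.03,.25],.1484)"
```

```text
t 0.7 pos [0.2294 0.5814 0.1892] yaw 1.195 F [ 1.  -1.  -0.1] gap 0.0873
shift [  -0.2 -100.8   -0.5] turn [0. 0. 0.]
t 0.7 pos [0.2294 0.5814 0.1892] yaw 1.195 F [ 1.  -1.  -0.1] gap 0.0873
shift [ 298.9 -100.8 -238.3] turn [-0.     1.047 -0.   ]
t 0.7 pos [0.2294 0.5814 0.1892] yaw 1.195 F [ 1.  -1.  -0.1] gap 0.0873
shift [ 547.1  -60.8 -376.9] turn [-0.     1.047 -0.   ]
```

Emit:
{"api": "jog_arm", "payload": {"commands": [[0,-40,0,0,0,0,0],[0,-80,0,0,0,0,0],[299,-100,-238,0,1.047,0,0],[299,-100,-238,0,1.047,0,0],[299,-100,-238,0,1.047,0,0],[299,-100,-238,0,1.047,0,0],[299,-100,-238,0,1.047,0,0],[299,-100,-238,0,1.047,0,0],[299,-100,-238,0,1.047,0,0],[299,-100,-238,0,1.047,0,0],[299,-100,-238,0,1.047,0,0],[299,-100,-238,0,1.047,0,0]]}}

```text
clock: 1.7
eef_pos: [0.4229, 0.2454, 0.2898]
tcp_rot: [-1.272, 1.102, -1.108]
contact_force: [0.1, -0.4, 0.7]
finger_gap: 0.0148
```

```bash
python3 -c "
from h import *
plan([.54,.03,.25],.1484)"
```

```text
t 1.7 pos [0.4229 0.2454 0.2898] yaw 0.14 F [ 0.1 -0.4  0.7] gap 0.0148
shift [229.5  40.5  85.7] turn [-0.002 -0.008  0.002]
```

Emit:
{"api": "jog_arm", "payload": {"commands": [[229,40,86,0,-0.008,0,0],[229,40,86,0,-0.008,0,0],[229,40,86,0,-0.008,0,0],[229,40,86,0,-0.008,0,0],[229,40,86,0,-0.008,0,0],[229,40,86,0,-0.008,0,0],[229,40,86,0,-0.008,0,0],[229,40,86,0,-0.008,0,0]]}}

```text
clock: 2.37
eef_pos: [0.5391, 0.0351, 0.2482]
tcp_rot: [-1.279, 1.097, -1.094]
contact_force: [-0.4, 1.3, 0.0]
finger_gap: 0.0004
```

```bash
python3 - <<'E'
from h import *
from bench import arm
p=arm.snapshot("wrist"); pickle.dump(p,open("wrist1.pkl","wb"))
im=p["frame"][:,:,::-1].copy()
x=np.load("pose.npy")
for F in [(78,0,77),(30,0,40),(7,110,18),(-54,110,18),(7,-110,18),(-54,-110,18),(-16.5,0,12)]:
    u=project(p,w(x,F))[0]; print(F,u.round(1)); cv2.circle(im,tuple(int(v) for v in u.round()),2,(255,0,255),-1)
cv2.imwrite("pics/w1.png",im)
for t in("plunger","feeder"): print(t,[(np.round(r["point"]),round(r["p"],2)) for r in arm.cut_out(p,t)][:3])
plan(w(x,(78,0,90))[0],x[2])
E
```

```text
(78, 0, 77) [386. 177.]
(30, 0, 40) [339.1 169.4]
(7, 110, 18) [320.1  71.1]
(-54, 110, 18) [266.8  70.8]
(7, -110, 18) [318.9 247.8]
(-54, -110, 18) [272.4 247.5]
(-16.5, 0, 12) [300.6 164.4]
plunger [(array([176., 384.]), 0.61)]
feeder [(array([147., 305.]), 0.75)]
t 2.52 pos [0.5387 0.0377 0.2495] yaw 0.157 F [ 0.   0.4 -0.1] gap 0.0005
shift [ 16.6 159.5  71.7] turn [-0.     0.009 -0.001]
```

View pics/w1.png

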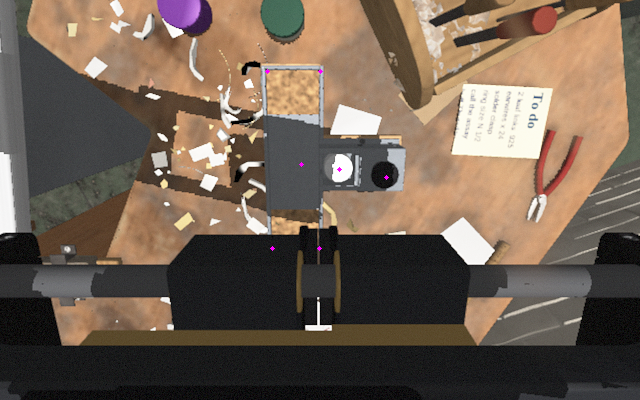

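Overlay check: projected features fall within 2 px of the cap (384,175), the disc stack (339,168) and the left tray corners (266–320, 70), so the pose is good. The green jar at (282,18) is beyond the left (+y) bay, with the purple one at (185,10).

Emit:
{"api": "jog_arm", "payload": {"commands": [[16,0,72,0,0,0,0],[16,50,72,0,0,0,0],[16,100,72,0,0,0,0],[16,135,72,0,0,0,0],[16,155,72,0,0,0,0],[16,155,72,0,0,0,0],[16,155,72,0,0,0,0],[16,155,72,0,0,0,0]]}}

```text
clock: 3.18
eef_pos: [0.6141, 0.0329, 0.0971]
tcp_rot: [-1.277, 1.09, -1.094]
contact_force: [0.1, 0.6, 0.4]
finger_gap: 0.0009
```

```bash
python3 - <<'E'
from h import *
x=np.load("pose.npy")
plan(w(x,(78,0,77))[0],x[2]);plan(w(x,(78,0,61))[0],x[2])
E
```

```text
t 3.18 pos [0.6141 0.0329 0.0971] yaw 0.158 F [0.1 0.6 0.4] gap 0.0009
shift [-0.1 20.1 -2. ] turn [-0.003  0.009  0.001]
t 3.18 pos [0.6141 0.0329 0.0971] yaw 0.158 F [0.1 0.6 0.4] gap 0.0009
shift [-0.1 36.1 -2.1] turn [-0.003  0.009  0.001]
```

Emit:
{"api": "jog_arm", "payload": {"commands": [[0,6,-2,0,0.009,0,0],[0,12,-2,0,0.009,0,0],[0,16,-2,0,0.009,0,0],[0,18,-2,0,0.009,0,0],[0,20,-2,0,0.009,0,0],[0,22,-2,0,0.009,0,0],[0,24,-2,0,0.009,0,0],[0,26,-2,0,0.009,0,0],[0,28,-2,0,0.009,0,0],[0,30,-2,0,0.009,0,0],[0,32,-2,0,0.009,0,0],[0,33,-2,0,0.009,0,0]]}}

```text
clock: 4.18
eef_pos: [0.6105, 0.0315, 0.0607]
tcp_rot: [-1.275, 1.101, -1.1]
contact_force: [-0.8, -1.0, -0.2]
finger_gap: 0.0007
```

Emit:
{"api": "jog_arm", "payload": {"commands": [[0,1,0,0,0,0,0],[0,2,0,0,0,0,0],[0,3,0,0,0,0,0],[0,4,0,0,0,0,0],[0,4,0,0,0,0,0],[0,4,0,0,0,0,0]]}}

```text
clock: 4.68
eef_pos: [0.6106, 0.0315, 0.0571]
tcp_rot: [-1.275, 1.1, -1.1]
contact_force: [0.3, 0.1, 0.1]
finger_gap: 0.0003
```

No contact force although z is 57 mm, so I stop and look.

```bash
python3 - <<'E'
from h import *
from bench import arm
x=np.load("pose.npy"); ims=[]
for n in("side","wrist"):
    p=arm.snapshot(n); im=p["frame"][:,:,::-1].copy(); s=arm.state()
    print(n,project(p,[s["eef_pos"],w(x,(78,0,77))[0]]).round(1),s["eef_pos"].round(4),s["contact_force"].round(1),s["effort"].round(1), s["q"].round(3))
    c=im[80:280,200:450] if n=="side" else im[20:270,180:500]
    ims.append(cv2.resize(c,(400,int(400*c.shape[0]/c.shape[1])),interpolation=cv2.INTER_CUBIC)[:310])
h=max(i.shape[0] for i in ims); ims=[cv2.copyMakeBorder(i,0,h-i.shape[0],0,0,cv2.BORDER_CONSTANT) for i in ims]
cv2.imwrite("pics/c2.png",np.hstack(ims))
E
```

```text
side [[344.8 165.1]
 [345.4 160.3]] [0.6107 0.0315 0.0572] [ 0.1 -0.5  0.2] [  0.  -50.  -35.    0.1   0.1  -0. ] [-0.077  0.313  1.674 -0.     1.154 -0.224]
wrist [[318.7 221.8]
 [321.7 233.2]] [0.6107 0.0315 0.0572] [-0.4 -0.4 -0.6] [  0.  -50.  -35.    0.1   0.1  -0. ] [-0.077  0.313  1.674 -0.     1.154 -0.224]
```

View pics/c2.png

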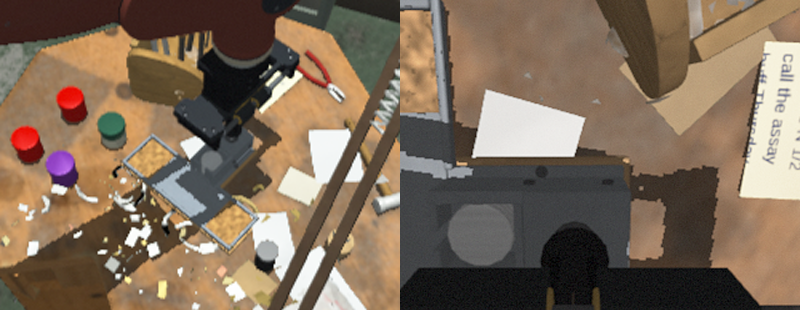

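```bash
python3 - <<'E'
from h import *
from bench import arm
x=np.load("pose.npy"); ims=[]
s=arm.state()
for n in("wrist","side"):
    p=arm.snapshot(n); im=p["frame"][:,:,::-1]
    c=im[150:270,240:400] if n=="wrist" else im[125:215,285:405]
    c=(255*(c/255.)**.45).astype(np.uint8)
    ims.append(cv2.resize(c,(400,300),interpolation=cv2.INTER_CUBIC))
    for z in(77,61): print(n,z,project(p,w(x,(78,0,z))).round(1))
cv2.imwrite("pics/c3.png",np.hstack(ims))
E
```

```text
wrist 77 [[321.6 233.1]]
wrist 61 [[321.4 222.5]]
side 77 [[345.4 160.3]]
side 61 [[345.  163.7]]
```

View pics/c3.png

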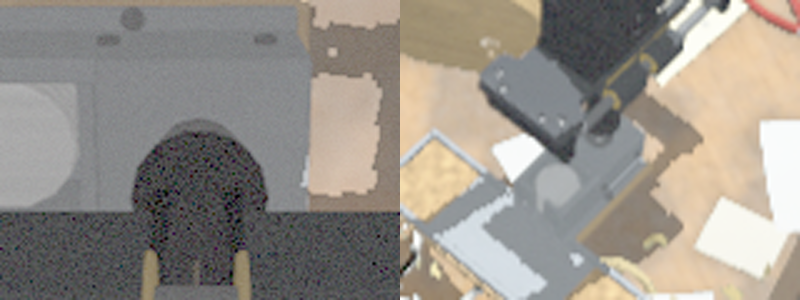

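```bash
python3 - <<'E'
from h import *
from bench import arm
x=np.load("pose.npy")
p=arm.snapshot("wrist")
a=np.linspace(0,2*np.pi,73)
for z in(77,73,69,65,61,57):
    u=project(p,w(x,np.c_[78+15*np.cos(a),15*np.sin(a),0*a+z])); print(z,"cols",u[:,0].min().round(1),u[:,0].max().round(1),"rows",u[:,1].min().round(1))
print("seen cols",240+132/2.5,240+268/2.5,"rows",150+130/2.5)
ims=[]
for n in("side","scene"):
    p=arm.snapshot(n); im=p["frame"][:,:,::-1]
    print(n,[(np.round(r["point"]),round(r["p"],2)) for r in arm.cut_out(p,"disc_1")][:3], project(p,w(x,[(-16.5,0,19),(30,0,40),(-37,0,19)])).round(1))
    u=project(p,w(x,(-5,0,20)))[0].astype(int)
    c=im[u[1]-30:u[1]+30,u[0]-40:u[0]+40]
    ims.append(cv2.resize((255*(c/255.)**.45).astype(np.uint8),(400,300),interpolation=cv2.INTER_CUBIC))
cv2.imwrite("pics/c4.png",np.hstack(ims)); s=arm.state(); print(s["eef_pos"],s["contact_force"])
E
```

```text
77 cols 293.6 349.6 rows 206.5
73 cols 294.1 349.0 rows 204.2
69 cols 294.6 348.4 rows 201.9
65 cols 295.0 347.8 rows 199.8
61 cols 295.5 347.2 rows 197.7
57 cols 295.9 346.7 rows 195.7
seen cols 292.8 347.2 rows 202.0
side [(array([237., 369.]), 0.65)] [[320.  195.9]
 [332.3 180. ]
 [314.5 201.2]]
scene [(array([197., 340.]), 0.59), (array([207., 334.]), 0.51)] [[325.2 210.3]
 [341.5 196.9]
 [318.  213.2]]
[0.61064882 0.03149867 0.05716885] [-0.12493878  1.21916982 -0.46664917]
```

View pics/c4.png

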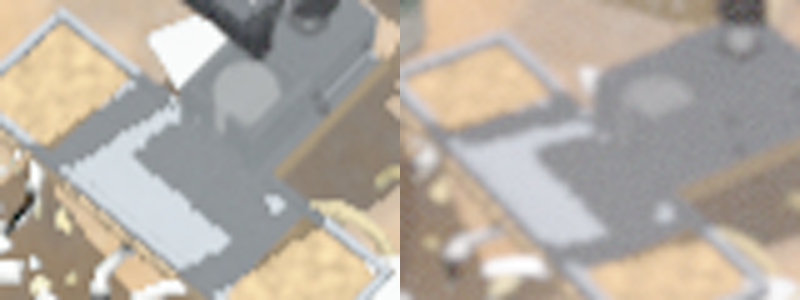

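No disc is visible on the tray yet, and the force reads zero. Lifting is safe in either case: if the stroke was full, a disc will be out. I'll lift and look.

Emit:
{"api": "jog_arm", "payload": {"commands": [[0,-4,0,0,0,0,0],[0,-8,0,0,0,0,0],[0,-12,0,0,0,0,0],[0,-16,0,0,0,0,0],[0,-20,0,0,0,0,0],[0,-30,0,0,0,0,0],[0,-50,0,0,0,0,0],[0,-80,0,0,0,0,0],[0,-120,0,0,0,0,0],[0,-120,-30,0,0,0,0],[0,-120,-30,0,0,0,0]]}}

```text
clock: 6.05
eef_pos: [0.5798, 0.0269, 0.1808]
tcp_rot: [-1.274, 1.097, -1.102]
contact_force: [0.3, 0.2, -0.9]
finger_gap: 0.0005
```

```bash
python3 - <<'E'
from h import *
from bench import arm
x=np.load("pose.npy"); s=arm.state(); print(s["eef_pos"],s["contact_force"],s["effort"].round(2))
p=arm.snapshot("wrist"); pickle.dump(p,open("wrist2.pkl","wb")); im=p["frame"][:,:,::-1].copy()
print(np.round(p["world_from_camera"],3))
print([(np.round(r["point"]),round(r["p"],2)) for r in arm.recognise(p,"disc_1")],project(p,[s["eef_pos"],*w(x,[(78,0,77),(30,0,40),(-16.5,0,19)])]).round(1))
cv2.imwrite("pics/w2.png",cv2.resize((255*(im[60:360,120:520]/255.)**.6).astype(np.uint8),(800,600),interpolation=cv2.INTER_CUBIC))
E
```

```text
[0.57978328 0.02686605 0.18078769] [ 0.33971342  0.16614085 -0.8783911 ] [-4.000e-01 -5.009e+01 -4.280e+01 -2.000e-02 -1.800e-01 -1.100e-01]
[[ 0.989 -0.141 -0.042  0.568]
 [ 0.148  0.952  0.269  0.1  ]
 [ 0.002 -0.272  0.962  0.377]
 [ 0.     0.     0.     1.   ]]
[(array([169., 302.]), 0.62), (array([176., 354.]), 0.41)] [[318.6 221.6]
 [355.8 178.3]
 [302.5 169.3]
 [258.2 165. ]]
```

View pics/w2.png

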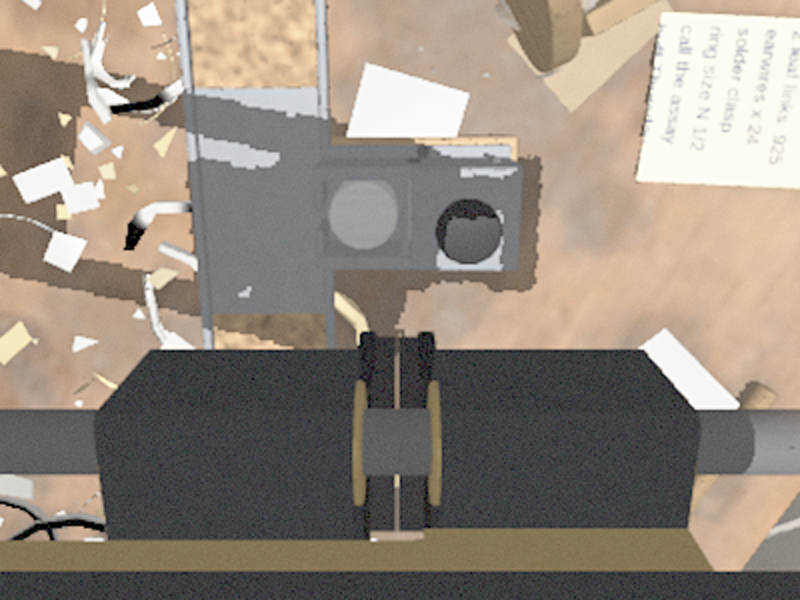

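```bash
python3 - <<'E'
from h import *
p=pickle.load(open("wrist2.pkl","rb")); print(p["intrinsics"][0,0])
T=np.array([0.5798,0.0269,0.1808]); yv=np.array([-.148,.989,0])
for dy in(9.5,5,0,-9.5):
  for dz in(0,.019,.03): print(dy,dz,project(p,T+yv*dy/1000+[0,0,dz])[0].round(1))
a=pickle.load(open("side.pkl","rb"))
E
```

```text
353.08848290786017
9.5 0 [318.6 206.3]
9.5 0.019 [318.8 217.5]
9.5 0.03 [318.9 225.1]
5 0 [318.6 213.6]
5 0.019 [318.8 225.4]
5 0.03 [318.9 233.4]
0 0 [318.6 221.6]
0 0.019 [318.8 234.1]
0 0.03 [318.9 242.5]
-9.5 0 [318.6 236.5]
-9.5 0.019 [318.8 250.3]
-9.5 0.03 [318.9 259.5]
```

```bash
python3 - <<'E'
from h import *
from bench import arm
s=arm.state(); T=s["eef_pos"]; x=np.load("pose.npy"); ims=[]
for n in("side","scene"):
    p=arm.snapshot(n); pickle.dump(p,open(n+"3.pkl","wb")); im=p["frame"][:,:,::-1]
    u=project(p,T)[0]; o=(u-[25,25]).astype(int); c=im[o[1]:o[1]+75,o[0]:o[0]+50]
    c=cv2.resize((255*(c/255.)**.45).astype(np.uint8),(400,600),interpolation=cv2.INTER_CUBIC)
    v=((u-o+.5)*8).astype(int); cv2.drawMarker(c,tuple(int(i) for i in v),(255,0,255),0,14,1); print(n,u,o,v, project(p,w(x,(78,0,77)))[0])
    ims.append(c)
cv2.imwrite("pics/c5.png",np.hstack(ims)); print(T)
E
```

```text
side [338.99334577 145.27220903] [313 120] [211 206] [345.36101132 160.33615604]
scene [350.13773316 144.85949825] [325 119] [205 210] [358.39616333 178.1767762 ]
[0.58100973 0.0270789  0.17850624]
```

View pics/c5.png

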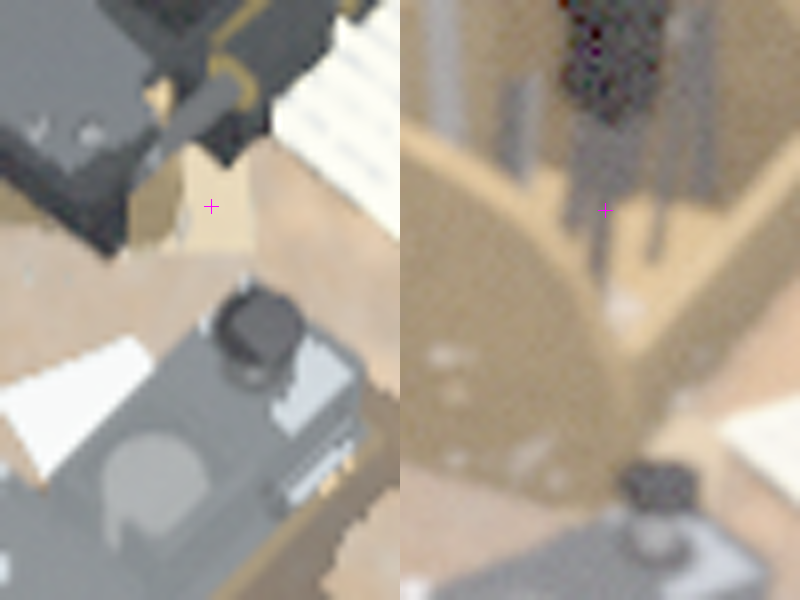

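The side and scene views both show the real fingertips ending about 28 mm above the reported TCP (side: visible tip at crop (225,165), marker at (211,206)). The first press therefore stopped above the cap, which is still up, with no disc out. I'll quantify the offset and press again under force feedback.

```bash
python3 - <<'E'
from h import *
p2=pickle.load(open("wrist2.pkl","rb")); ps=pickle.load(open("side3.pkl","rb")); pc=pickle.load(open("scene3.pkl","rb"))
T=np.array([0.5810,0.0271,0.1785]); yv=np.array([-.148,.989,0])
for h in(0,20,25,30,35): print(h,"side",((project(ps,T+[0,0,h/1e3])[0]-[313,120]+.5)*8).round(),"scene",((project(pc,T+[0,0,h/1e3])[0]-[325,119]+.5)*8+[400,0]).round())
print("body front edge seen row 235")
for h in(50,60,70,80): print(h,[project(p2,np.array([.5798,.0269,.1808])+yv*d+[0,0,h/1e3])[0][1].round(1) for d in(.0375,.03,.025)])
x=np.load("pose.npy"); plan(w(x,(78,0,70))[0],x[2]); plan(w(x,(78,0,33))[0],x[2])
E
```

```text
0 side [212. 206.] scene [605. 211.]
20 side [215. 165.] scene [609. 146.]
25 side [216. 154.] scene [610. 130.]
30 side [216. 144.] scene [611. 113.]
35 side [217. 133.] scene [612.  96.]
body front edge seen row 235
50 [np.float64(180.6), np.float64(197.5), np.float64(208.5)]
60 [np.float64(186.8), np.float64(204.7), np.float64(216.3)]
70 [np.float64(193.8), np.float64(212.9), np.float64(225.3)]
80 [np.float64(201.9), np.float64(222.4), np.float64(235.6)]
t 6.25 pos [0.5813 0.0271 0.1774] yaw 0.147 F [ 0.1 -0.1 -0.3] gap 0.0007
shift [ -1.  107.4  31.2] turn [-0.001 -0.001  0.   ]
t 6.25 pos [0.5813 0.0271 0.1774] yaw 0.147 F [ 0.1 -0.1 -0.3] gap 0.0007
shift [ -1.  144.4  31.2] turn [-0.001 -0.001  0.   ]
```

Emit:
{"api": "jog_arm", "payload": {"commands": [[-1,0,31,0,0,0,0],[-1,35,31,0,0,0,0],[-1,70,31,0,0,0,0],[-1,100,31,0,0,0,0],[-1,112,31,0,0,0,0],[-1,118,31,0,0,0,0],[-1,118,31,0,0,0,0]]}}

```text
clock: 6.83
eef_pos: [0.6109, 0.0327, 0.0578]
tcp_rot: [-1.277, 1.102, -1.099]
contact_force: [-0.3, -0.4, -0.1]
finger_gap: 0.001
```

Emit:
{"api": "jog_arm", "payload": {"commands": [[0,1.5,0,0,0,0,0],[0,3,0,0,0,0,0],[0,4.5,0,0,0,0,0],[0,6,0,0,0,0,0],[0,7.5,0,0,0,0,0],[0,9,0,0,0,0,0],[0,10.5,0,0,0,0,0],[0,12,0,0,0,0,0]]}}

```text
clock: 7.5
eef_pos: [0.6115, 0.0326, 0.0471]
tcp_rot: [-1.275, 1.1, -1.1]
contact_force: [0.5, -0.1, -0.6]
finger_gap: 0.0003
```

Emit:
{"api": "jog_arm", "payload": {"commands": [[0,1.5,0,0,0,0,0],[0,3,0,0,0,0,0],[0,4.5,0,0,0,0,0],[0,6,0,0,0,0,0]]}}

```text
clock: 7.83
eef_pos: [0.6114, 0.0326, 0.0416]
tcp_rot: [-1.275, 1.1, -1.1]
contact_force: [-3.5, -0.5, 6.0]
finger_gap: 0.0005
```

Emit:
{"api": "jog_arm", "payload": {"commands": [[0,1.5,0,0,0,0,0],[0,3,0,0,0,0,0],[0,4.5,0,0,0,0,0],[0,6,0,0,0,0,0],[0,7.5,0,0,0,0,0],[0,9,0,0,0,0,0],[0,10.5,0,0,0,0,0],[0,12,0,0,0,0,0]]}}

```text
clock: 8.5
eef_pos: [0.6114, 0.0326, 0.03]
tcp_rot: [-1.275, 1.1, -1.1]
contact_force: [-4.3, -0.3, 9.0]
finger_gap: 0.0002
```

Emit:
{"api": "jog_arm", "payload": {"commands": [[0,1,0,0,0,0,0],[0,2,0,0,0,0,0]]}}

```text
clock: 8.67
eef_pos: [0.6114, 0.0326, 0.0281]
tcp_rot: [-1.275, 1.1, -1.1]
contact_force: [-4.0, -0.4, 8.7]
finger_gap: 0.0005
```

Emit:
{"api": "jog_arm", "payload": {"commands": [[0,1,0,0,0,0,0],[0,2,0,0,0,0,0]]}}

```text
clock: 8.83
eef_pos: [0.6116, 0.0326, 0.0278]
tcp_rot: [-1.276, 1.1, -1.1]
contact_force: [-12.3, 1.1, 25.7]
finger_gap: 0.0005
```

Emit:
{"api": "jog_arm", "payload": {"commands": [[0,1,0,0,0,0,0],[0,1,0,0,0,0,0]]}}

```text
clock: 9.0
eef_pos: [0.6115, 0.0326, 0.0278]
tcp_rot: [-1.276, 1.1, -1.1]
contact_force: [-12.4, 0.5, 24.5]
finger_gap: 0.0004
```

The force jumped at z 27.8 mm (hard stop), so the stroke is full. It puts the tips 33 mm above the reported TCP. Lifting.

Emit:
{"api": "jog_arm", "payload": {"commands": [[0,-2,0,0,0,0,0],[0,-5,0,0,0,0,0],[0,-8,0,0,0,0,0],[0,-11,0,0,0,0,0],[0,-14,0,0,0,0,0],[0,-17,0,0,0,0,0],[0,-20,0,0,0,0,0],[0,-40,0,0,0,0,0],[0,-75,0,0,0,0,0],[0,-110,0,0,0,0,0],[0,-140,-40,0,0,0,0],[0,-140,-70,0,0,0,0]]}}

```text
clock: 10.0
eef_pos: [0.546, 0.022, 0.1694]
tcp_rot: [-1.27, 1.093, -1.105]
contact_force: [0.1, -0.7, 0.0]
finger_gap: 0.0003
```

Emit:
{"api": "jog_arm", "payload": {"commands": [[50,0,-20,0,0,0,20],[60,0,-20,0,0,0,20],[60,0,-20,0,0,0,20],[60,0,-20,0,0,0,20]]}}

```text
clock: 10.33
eef_pos: [0.5312, -0.0407, 0.1641]
tcp_rot: [-1.274, 1.102, -1.102]
contact_force: [1.2, 0.6, 0.6]
finger_gap: 0.017
```

```bash
python3 - <<'E'
from h import *
from bench import arm
x=np.load("pose.npy"); s=arm.state(); print(s["eef_pos"],s["contact_force"])
p=arm.snapshot("wrist"); pickle.dump(p,open("wrist4.pkl","wb")); im=p["frame"][:,:,::-1].copy()
print([(np.round(r["point"]),round(r["p"],2)) for r in arm.recognise(p,"disc_1")],project(p,[*w(x,[(78,0,77),(30,0,40),(-16.5,0,19),(7,110,18),(-54,110,18),(7,-110,18),(-54,-110,18)])]).round(1))
cv2.imwrite("pics/w4.png",cv2.resize((255*(im[20:320,120:520]/255.)**.6).astype(np.uint8),(800,600),interpolation=cv2.INTER_CUBIC))
E
```

```text
[ 0.53118967 -0.04074012  0.16412907] [1.1660566  0.62619629 0.57473258]
[(array([107., 362.]), 0.81), (array([104., 314.]), 0.76)] [[434.5 109. ]
 [366.8 107.2]
 [314.4 106.4]
 [341.  -25.4]
 [270.  -25.2]
 [337.9 216.3]
 [278.5 216.5]]
```

View pics/w4.png

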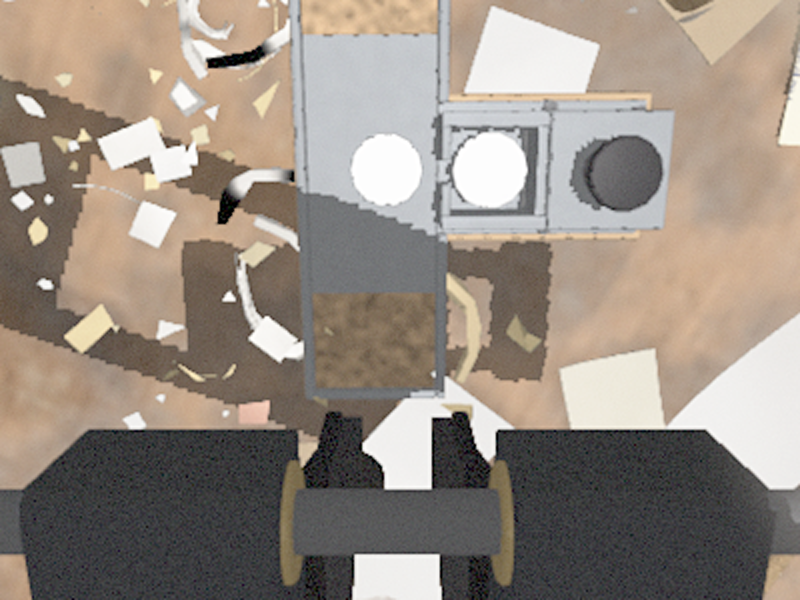

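The picture shows one disc on the tray at crop (386,169), i.e. px (313,104.5), which is the mouth. The top of the stack is in the magazine at crop (490,169), the cap is up at (626,172), and the fingertips are at row 226. Now I turn the jaws along the tray to push towards +y.

```bash
python3 - <<'E'
from h import *
x=np.load("pose.npy"); p=pickle.load(open("wrist4.pkl","rb"))
c,s=np.cos(x[2]),np.sin(x[2]); f=lambda P:(np.array([[c,s],[-s,c]])@(P[:2]-x[:2])*1000).round(1)
print("disc",f(ray(p,(313,104.5),.019)),"cap",f(ray(p,(433,106),.077)))
y=x[2]+np.pi/2
for F in[(-17,-52,60),(-17,-52,-18),(-17,40,-18)]: plan(w(x,F)[0],y)
from bench import arm; print(arm.state()["q"].round(3))
E
```

```text
disc [-17.8   1.7] cap [76.6  2.3]
t 10.43 pos [ 0.5314 -0.0395  0.1639] yaw 0.147 F [ 0.2  0.4 -0.3] gap 0.0191
shift [ -7.3 103.9  -4.5] turn [-0.000e+00 -1.573e+00 -1.000e-03]
t 10.43 pos [ 0.5314 -0.0395  0.1639] yaw 0.147 F [ 0.2  0.4 -0.3] gap 0.0191
shift [ -7.3 181.9  -4.5] turn [-0.000e+00 -1.573e+00 -1.000e-03]
t 10.43 pos [ 0.5314 -0.0395  0.1639] yaw 0.147 F [ 0.2  0.4 -0.3] gap 0.0191
shift [-99.3 182.   -4.6] turn [-0.000e+00 -1.573e+00 -1.000e-03]
[-2.230e-01  2.000e-02  1.794e+00  1.000e-03  1.328e+00 -3.690e-01]
```

Emit:
{"api": "jog_arm", "payload": {"commands": [[-7,0,-4,0,-1.573,0,20],[-7,0,-4,0,-1.573,0,20],[-7,0,-4,0,-1.573,0,20],[-7,0,-4,0,-1.573,0,20],[-7,0,-4,0,-1.573,0,20],[-7,0,-4,0,-1.573,0,20],[-7,0,-4,0,-1.573,0,20],[-7,0,-4,0,-1.573,0,20],[-7,0,-4,0,-1.573,0,20],[-7,0,-4,0,-1.573,0,20],[-7,0,-4,0,-1.573,0,20],[-7,0,-4,0,-1.573,0,20]]}}

```text
clock: 11.43
eef_pos: [0.5264, -0.0323, 0.1637]
tcp_rot: [-1.569, -0.065, 0.066]
contact_force: [-1.0, -0.6, 0.1]
finger_gap: 0.0197
```

```bash
python3 - <<'E'
from h import *
x=np.load("pose.npy");y=x[2]+np.pi/2
for F in[(-17,-52,20),(-17,-52,-18)]: plan(w(x,F)[0],y)
E
```

```text
t 11.43 pos [ 0.5264 -0.0323  0.1637] yaw 1.655 F [-1.  -0.6  0.1] gap 0.0197
shift [ -0.5 143.7  -0.6] turn [-0.001 -0.064 -0.001]
t 11.43 pos [ 0.5264 -0.0323  0.1637] yaw 1.655 F [-1.  -0.6  0.1] gap 0.0197
shift [ -0.5 181.7  -0.6] turn [-0.001 -0.064 -0.001]
```

Emit:
{"api": "jog_arm", "payload": {"commands": [[0,30,0,0,-0.064,0,20],[0,60,0,0,-0.064,0,20],[0,95,0,0,-0.064,0,20],[0,125,0,0,-0.064,0,20],[0,145,0,0,-0.064,0,20],[0,145,0,0,-0.064,0,20],[0,145,0,0,-0.064,0,20]]}}

```text
clock: 12.02
eef_pos: [0.5252, -0.0324, 0.0179]
tcp_rot: [-1.567, -0.108, 0.114]
contact_force: [-0.0, -0.2, 0.3]
finger_gap: 0.0199
```

```bash
python3 - <<'E'
from h import *
from bench import arm
x=np.load("pose.npy");y=x[2]+np.pi/2
plan(w(x,(-17,-52,-18))[0],y)
s=arm.state()
p=arm.snapshot("wrist"); im=p["frame"][:,:,::-1].copy()
q=arm.snapshot("side"); j=q["frame"][:,:,::-1]
print([(np.round(r["point"]),round(r["p"],2)) for r in arm.recognise(p,"disc_1")],project(p,[*w(x,[(-16.5,0,19),(-17,-52,15)])]).round(1))
c=im[60:360,120:520]; d=j[140:260,260:420]
g=lambda c:cv2.resize((255*(c/255.)**.5).astype(np.uint8),(400,300),interpolation=cv2.INTER_CUBIC)
cv2.imwrite("pics/w5.png",np.hstack([g(c),g(d)]))
E
```

```text
t 12.02 pos [ 0.5252 -0.0324  0.0179] yaw 1.712 F [-0.  -0.2  0.3] gap 0.0199
shift [ 0.7 35.9 -0.6] turn [-0.001 -0.007 -0.003]
[(array([188., 431.]), 0.74), (array([216., 409.]), 0.69)] [[405.6 224.5]
 [317.3 221.8]]
```

View pics/w5.png

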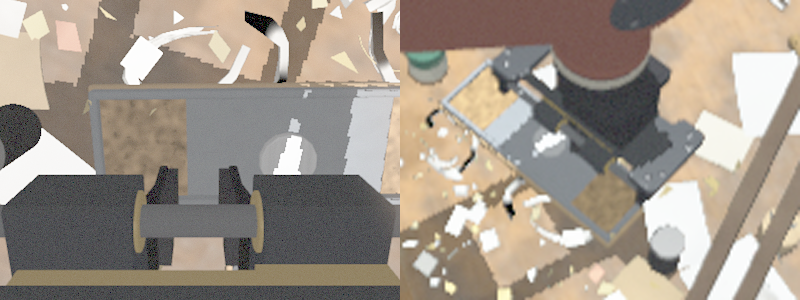

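The disc at wrist px (408,217) is clear ahead (+y) of the finger, whose tip is at about crop (232,168). Both tips are over the tray. Lowering to about 3 mm above the floor.

Emit:
{"api": "jog_arm", "payload": {"commands": [[-1,15,0,0,0,0,20],[-1,25,0,0,0,0,20],[-1,30,0,0,0,0,20],[-1,33,0,0,0,0,20],[-1,35,0,0,0,0,20],[-1,35,0,0,0,0,20]]}}

```text
clock: 12.67
eef_pos: [0.5253, -0.0337, -0.0159]
tcp_rot: [-1.568, -0.11, 0.11]
contact_force: [-0.7, 0.6, 1.0]
finger_gap: 0.0199
```

```bash
python3 - <<'E'
from h import *
x=np.load("pose.npy");y=x[2]+np.pi/2
plan(w(x,(-18,20,-18))[0],y)
E
```

```text
t 12.67 pos [ 0.5253 -0.0337 -0.0159] yaw 1.711 F [-0.7  0.6  1. ] gap 0.0199
shift [-0.9  2.1 72.8] turn [-0.    -0.008 -0.   ]
```

Emit:
{"api": "jog_arm", "payload": {"commands": [[0,1,0,0,-0.008,0,20],[-0.5,2,2,0,-0.008,0,20],[-0.5,2,6,0,-0.008,0,20],[-0.5,2,10,0,-0.008,0,20],[-0.5,2,15,0,-0.008,0,20],[-0.5,2,20,0,-0.008,0,20],[-0.5,2,25,0,-0.008,0,20],[-0.5,2,30,0,-0.008,0,20],[-0.5,2,35,0,-0.008,0,20],[-0.5,2,39,0,-0.008,0,20],[-0.5,2,42,0,-0.008,0,20],[-0.5,2,43,0,-0.008,0,20]]}}

```text
clock: 13.67
eef_pos: [0.5187, 0.0094, -0.0179]
tcp_rot: [-1.568, -0.117, 0.117]
contact_force: [0.4, -0.1, 0.3]
finger_gap: 0.0204
```

```bash
python3 - <<'E'
from h import *
from bench import arm
x=np.load("pose.npy");y=x[2]+np.pi/2
c,s=np.cos(x[2]),np.sin(x[2]); f=lambda P:(np.array([[c,s],[-s,c]])@(P[:2]-x[:2])*1000).round(1)
plan(w(x,(-18,40,-18))[0],y); print("tcp",f(arm.state()["eef_pos"]))
for n in("wrist","side"):
    p=arm.snapshot(n)
    for r in arm.cut_out(p,"disc_1"):
        m=r["mask"]; print(n,round(r["p"],2),r["point"],m.sum(),f(ray(p,r["point"][::-1],.019)))
E
```

```text
t 13.67 pos [ 0.5187  0.0094 -0.0179] yaw 1.719 F [ 0.4 -0.1  0.3] gap 0.0204
shift [-0.1  0.1 49.2] turn [-0.  0. -0.]
tcp [-17.9  -9.2]
wrist 0.93 [225.4, 385.5] 1053 [-30.5  23.1]
wrist 0.73 [200.3, 331.4] 43725 [-43.1  -3.1]
wrist 0.65 [324.5, 336.8] 260 [24.9  0.5]
wrist 0.55 [304.6, 336.2] 85 [13.  0.]
side 0.49 [195.9, 309.5] 30 [-34.5  19.7]
```

Emit:
{"api": "jog_arm", "payload": {"commands": [[0,0,3,0,0,0,20],[0,0,7,0,0,0,20],[0,0,12,0,0,0,20],[0,0,17,0,0,0,20],[0,0,22,0,0,0,20],[0,0,27,0,0,0,20],[0,0,32,0,0,0,20],[0,0,37,0,0,0,20],[0,0,41,0,0,0,20],[0,0,44,0,0,0,20],[0,0,46,0,0,0,20],[0,0,46,0,0,0,20]]}}

```text
clock: 14.87
eef_pos: [0.5119, 0.0547, -0.0179]
tcp_rot: [-1.568, -0.117, 0.117]
contact_force: [0.3, -0.3, -0.5]
finger_gap: 0.0202
```

```bash
python3 - <<'E'
from h import *
from bench import arm
x=np.load("pose.npy")
c,s=np.cos(x[2]),np.sin(x[2]); f=lambda P:(np.array([[c,s],[-s,c]])@(P[:2]-x[:2])*1000).round(1)
st=arm.state(); print("tcp",f(st["eef_pos"]),st["eef_pos"],st["contact_force"])
ims=[]
for n in("wrist","side"):
    p=arm.snapshot(n); pickle.dump(p,open(n+"6.pkl","wb"))
    for r in arm.cut_out(p,"disc_1")[:2]:
        m=r["mask"]; rr,cc=np.nonzero(m); print(n,round(r["p"],2),r["point"],m.sum(),(rr.min(),rr.max(),cc.min(),cc.max()),f(ray(p,r["point"][::-1],.019)))
    im=p["frame"][:,:,::-1]; d=im[130:280,260:460] if n=="wrist" else im[140:215,250:350]
    ims.append(cv2.resize((255*(d/255.)**.5).astype(np.uint8),(400,300),interpolation=cv2.INTER_CUBIC))
cv2.imwrite("pics/w6.png",np.hstack(ims))
E
```

```text
tcp [-17.9  36.6] [ 0.51189898  0.0547037  -0.01786222] [ 0.32099604 -0.26301825 -0.46269754]
wrist 0.97 [225.9, 387.5] 1154 (np.int64(213), np.int64(252), np.int64(360), np.int64(421)) [-30.3  69.9]
side 0.37 [182.4, 298.8] 38 (np.int64(179), np.int64(185), np.int64(293), np.int64(300)) [-24.3  67. ]
```

View pics/w6.png

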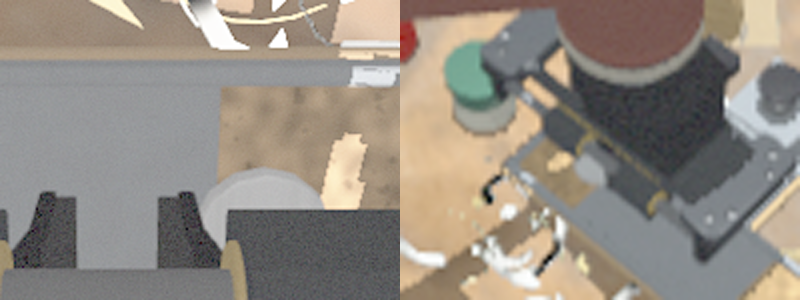

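The wrist view shows the disc (cols 360–421) on the cork, with its trailing edge still about 5 mm short of the cork boundary (col 369). Its centre is at y ≈ 71, so I push 14.5 mm more and then back off and lift.

Emit:
{"api": "jog_arm", "payload": {"commands": [[0,0,2,0,0,0,20],[0,0,5,0,0,0,20],[0,0,8,0,0,0,20],[0,0,11,0,0,0,20],[0,0,13,0,0,0,20],[0,0,14.5,0,0,0,20],[0,0,14.5,0,0,0,20],[0,0,14.5,0,0,0,20]]}}

```text
clock: 15.73
eef_pos: [0.5098, 0.0688, -0.0179]
tcp_rot: [-1.568, -0.117, 0.117]
contact_force: [0.1, 0.2, 0.1]
finger_gap: 0.02
```

Emit:
{"api": "jog_arm", "payload": {"commands": [[0,0,-3,0,0,0,20],[0,0,-8,0,0,0,20],[0,-10,-10,0,0,0,20],[0,-40,-10,0,0,0,20],[0,-80,-20,0,0,0,20],[0,-120,-40,0,0,0,20],[0,-150,-70,0,0,0,20],[0,-170,-90,0,0,0,20],[0,-170,-90,0,0,0,20],[0,-170,-90,0,0,0,20]]}}

```text
clock: 16.57
eef_pos: [0.5246, -0.022, 0.1548]
tcp_rot: [-1.569, -0.118, 0.111]
contact_force: [-0.3, -0.0, -0.5]
finger_gap: 0.0202
```

```bash
python3 - <<'E'
from h import *
from bench import arm
x=np.load("pose.npy")
c,s=np.cos(x[2]),np.sin(x[2]); f=lambda P:(np.array([[c,s],[-s,c]])@(P[:2]-x[:2])*1000).round(1)
st=arm.state(); print(st["clock"],st["eef_pos"],st["contact_force"]); ims=[]
for n in("wrist","side"):
    p=arm.snapshot(n)
    for t,z in(("disc_1",.019),("flux_jar",.023),("film_can",.027)):
      for r in arm.recognise(p,t)[:4]: print(n,t,round(r["p"],2),np.round(r["point"]),f(ray(p,r["point"][::-1],z)))
    print("bay corners",project(p,w(x,[(7,60,12),(-54,60,12),(7,110,18),(-54,110,18)])).round())
    im=p["frame"][:,:,::-1]; d=im[60:360,160:560] if n=="wrist" else im[120:255,220:400]
    ims.append(cv2.resize((255*(d/255.)**.6).astype(np.uint8),(400,300),interpolation=cv2.INTER_CUBIC))
cv2.imwrite("pics/w7.png",np.hstack(ims))
E
```

```text
16.5667 [ 0.5246446  -0.02197118  0.15480353] [-0.2799383  -0.03418202 -0.54423075]
wrist disc_1 0.98 [168. 451.] [-19.7  85.7]
wrist disc_1 0.87 [218. 362.] [31.4  2.8]
wrist disc_1 0.7 [156. 545.] [-31.6 173.6]
wrist disc_1 0.58 [161. 354.] [-26.5  -7.1]
wrist flux_jar 0.89 [ 30. 626.] [-140.3  221.7]
wrist flux_jar 0.65 [ 33. 577.] [-138.4  179.9]
wrist flux_jar 0.58 [143. 619.] [-44.3 237.7]
wrist flux_jar 0.46 [160. 358.] [-28.7  -4. ]
wrist film_can 0.91 [153. 181.] [ -36.6 -168.2]
bay corners [[420. 193.]
 [425. 131.]
 [472. 195.]
 [480. 132.]]
side disc_1 0.45 [181. 329.] [30.6 10.8]
side flux_jar 0.82 [160. 267.] [-32.1 175. ]
side flux_jar 0.79 [147. 242.] [-49.  255.6]
side flux_jar 0.78 [166. 218.] [-131.7  257.6]
side flux_jar 0.6 [186. 240.] [-135.1  168.9]
side film_can 0.6 [238. 367.] [ -28.7 -163.6]
bay corners [[309. 178.]
 [293. 193.]
 [295. 165.]
 [279. 180.]]
```

View pics/w7.png

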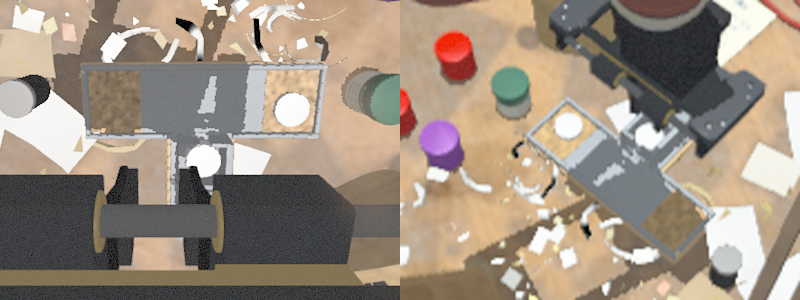

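The disc lies wholly on the left cork at wrist px (451,168), i.e. y = 85.7 mm. The stack is still in the magazine, and the jar and can stand where they did. The arm is clear.

```bash
python3 -c "
from bench import arm; print(arm.job_done())"
```

```text
the job is handed in; nothing more can be done
None
```

The job is done and handed in at about 16.6 s on the robot's clock. I pressed the plunger fully down once and one disc came out at the mouth. I then pushed that disc along the tray into the left (+y) cork bay, where the green-lidded squat jar stands.

- **Disc in the bay:** the wrist camera put it at x −20, y +86 mm in the feeder's frame. The cork starts at y 60 mm, so the whole disc lies on it, and the final picture shows the same. The side-camera detector did not pick this disc out, though the side picture shows it on the cork.
- **Rest of the scene:** the plunger came back up and the stack is still in the magazine. The jar and the slim can stayed within 1 px of where they were in the side view. The arm ended clear, with about 0 N on the tool.
- **Fingertip offset:** the pictures and the contact height showed the real fingertips about 33 mm short of the reported tool point (TCP). My first descent therefore stopped above the cap without touching it. I corrected for this in the real press and in the push.
- **Press force:** the wrist read about 9 N during the stroke and about 26 N at the hard stop, with a sideways reading of up to 12 N.

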